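# Unlock the polisher dish and lift it out with the finished ball

## Robot

A 6-joint arm with a two-finger parallel gripper is mounted at the origin on a cart in front of the work surface, level with it; the furniture and walls round the work are solid. World frame = base frame: x ahead of the robot, y to its left, z up, the work surface at z = 0. Lengths are in mm, angles in rad, forces in N, time in s.
With the tool pointing down it reaches from about 300 to 775 mm from the base axis. Payload 14.6 kg.
Tool frame: the origin (TCP) lies at the very end of the fingers, on their centre line; the grasp point (between the pads) lies 19 mm behind it; z points along the fingers, y is the line along which they close (so a half turn about z gives the same grasp; the last joint's range is limited). The gripper opens to 94 mm and grips with 3 to 60 N. Pads are 16 mm wide; open, the fingers measure 119 mm over their backs; the gripper's body (75 mm by 177 mm) begins 78 mm behind the grasp point.
Start: joints at [1.092, 0.3, 1.521, -0, 1.321, -0.067], TCP at [220.139, 504.012, 205.446] pointing down, gripper open.
Joint ranges: [-3.03, 3.03], [-0.79, 2.21], [0.23, 2.52], [-1.04, 4.18], [0, 3.07], [-2.55, 2.55]. Speed limits (rad/s): [2.22, 2.22, 2.57, 3.14, 3.14, 3.14].

## Interface

Orientations are given as [roll, pitch, yaw] about the fixed x, y, z axes, in that order (R = Rz(yaw) Ry(pitch) Rx(roll)).
In Python, from cell import manip, camera, get_calibration gives the robot as it stands. The module is installed in compiled form; this text tells all that it offers.
- The arm moves only by the tool jog_arm, never from a script. Its argument "plan" is one flat list of numbers, 6 for each row, row after row: the shift along the world's x, y, z in m, then the turn, a rotation vector about the world's x, y, z in degrees. A call has 1 to 20 rows; each row is the pose to reach, as a shift and turn from the pose commanded when the call began; what a row does not reach only later rows make up. A row lasts 1/10 s, in which the tool goes at most 50 mm and 8.59 degrees, less where a joint would pass 70% of its speed; a pose out of reach is approached as far as the arm can. A call with a gripper value outside its range is refused whole. "claw" is the finger opening in m, from 0 to 0.094, set as the call begins (left out, the last holds). The fingers move at their own pace and stop on an object; "force" is the grip in N (left out, the last holds). Time passes only in rows, so rows that repeat a pose let the fingers close. It gives the time, the measured TCP pose, the force, the opening and the grip force at its end, in the units of the state.
- manip.read_state(): the state, without advancing time (a new reading comes with each control period).
- camera(name): name is "scene" or "top"; returns (picture, depth): 420x560x3 uint8, red, green, blue; 420x560 float32, mm along the optical axis (not along the pixel's ray), 0 where there is no reading.
- get_calibration(name): a dict with "fx", "fy", "cx", "cy" (pixels), "origin" and "attitude" of the camera in the world. Camera axes: x right, y down, z forward; pixel columns grow to the right and rows downward; lengths in mm; the calibration is good to about 2 mm. A picture is of the moment at which its call begins. get_calibration takes no time and is no camera call.
- manip.sign_off(): hands the job in; it is judged then, once.
The state is a dict: "clock": time; "joints": joint angles; "qd": joint speeds; "effort": joint torques, N m; "eef_pos": TCP position; "eef_rot": TCP orientation; "wrist_force": force on the tool from outside, world axes, zero at the start; "moment": the same for the moment, N m; "finger_gap": finger opening in mm; "finger_force": force on a finger pad.
Only numpy, scipy, OpenCV 4.12 (cv2) and the standard library are available. Lean on these libraries where they do the work, as an engineer would, in place of code of your own. Each camera call takes 0.05 s, during which the arm holds its last target. There are 200 camera calls.

## Task

The steel ball in the polisher's dish is finished. Stand the spray can upright somewhere else on the desk, well out of the way of the dish's pouring spout, then take the dish by its arch handle, turn it a quarter turn anticlockwise (seen from above) to free its bayonet lock, and lift it straight up, a hand's breadth clear of the machine. The ball must stay in the middle of the dish all the while, the spout must not strike the can, and the other things stay as they lie; finish while holding the dish level and still in the air, with the ball resting in its middle.

Things in the scene. Friction and masses are not known exactly. Their poses are not given: they have to be found in the camera images.
- polisher: Small bench ball polisher: a low round blue housing, 144 mm across, with a black control plate (dial, red switch, green lamp) on its front (-x) side. It does not move. Origin on its axis at desk level, z up. The flat top on which the dish stands is 50 mm above the origin.
- polisher_seat (a point): Centre of the polisher's flat top, 50 mm above the desk. On its +y and -y sides stand two dark bayonet claws (radius 51 to 67 mm, 12 mm high); each overhangs a lug of the dish's foot while the dish is locked and leaves the dish about 2 mm of play upward and sideways.
- dish: Stainless steel dish, 131 mm across, about 0.32 kg, loose, standing on the polisher on its axis. Origin at the centre of its underside, z up; rim at 41 mm. Its +x axis points along the pouring spout. An arch handle (7 mm round bar) spans it along its y axis with a black rubber grip at the top. Dark-lined floor, dished: slope 3 degrees near the middle, 7 beyond 16 mm, 13 beyond 34 mm from the axis.
- dish_lock (a point): Centre of the dish's underside, with two flat lugs on the dish's +y and -y sides. Locked, the dish's axes are nearly in line with the polisher's (0 to 6 degrees anticlockwise of them at the start, stop at -3). Turned anticlockwise from above, the lugs leave the claws at 72 degrees and meet a stop at about 103: turn to 90, then lift straight up.
- spout_tip (a point): Tip of the dish's pouring spout, 102 mm from the dish's axis, 38 mm above the dish's origin (the spout takes up 31 to 43 mm); 25 mm wide.
- spray_can: Blue aerosol can with white bands and orange cap, 52 mm diameter, 178 mm tall (solid, straight body up to 146 mm), 0.2 kg, loose. Origin at the centre of its underside. It stands close beside the polisher in the path that the spout sweeps. Grasp the body from above, fingers closing across the line from the polisher to the can, fingertips above the dish's rim (91 mm above the desk).
- free_desk (a point): A point on the free desk to the left of the polisher, 240 mm from its axis, where the can may be stood; other free places do as well.
- dish_grip (a point): Centre of the rubber grip of the arch handle, 94 mm above the dish's origin, on its axis. The grip is 46 mm long along the dish's y, 15 mm thick along the dish's x and 20 mm high: pinch it from above with the fingers closing along the dish's x. The top of the ball is 37 mm below the grip's underside.
- dish_middle (a point): Point of the dish where the ball's centre lies when it rests in the middle, 32 mm above the dish's origin, on its axis.
- ball_center (a point): Centre of the polished steel ball, 30 mm diameter, 0.11 kg, that lies loose in the dish and rolls easily.
- nut_tin: Bystander: open white tin of nuts, 68 mm diameter, 30 mm tall, on the desk to the right (-y) of the polisher. Origin at the centre of its underside.
- tape_measure: Bystander: yellow tape measure, 34 x 70 x 64 mm, on the desk to the right of the polisher. Origin at the centre of its underside.
- black_marker: Bystander: white marker pen with black cap, 18 x 130 x 20 mm, lying on the desk in front and to the left of the polisher. Origin at the centre of its underside, long axis y.
Things that resemble listed ones, but are neither listed nor needed, are in the scene too. Several things look just like the spray_can: the one meant starts farthest to the robot's left.

How it is judged (in metres and radians):
On the way, in this order (a step that is already met when the one before it is completed fails the run):
1. the spray can stands upright on the desk, let go, more than 150 mm (centre to centre) from the polisher, with the dish still locked (horizontal distance between spray_can and polisher above 0.15 m and angle between spray_can's own z axis and vertical below 0.08 rad and height (world z) of spray_can between -0.006 and 0.006 m and linear speed of spray_can below 0.03 m/s and contact force between the fingers and spray_can below 0.2 N and angle between the x axis of dish and the x axis of polisher, either way round below 0.35 rad), for 0.2 s.
2. the dish, held by the fingers and still standing on the polisher, is turned a quarter turn (more than 72 degrees) anticlockwise, the ball in its middle (angle between the x axis of dish and the x axis of polisher, either way round above 1.26 rad and y of spout_tip in the frame of polisher above 0.08 m and z of dish in the frame of polisher below 0.058 m and horizontal distance between dish and polisher below 0.008 m and contact force between the fingers and dish above 1 N and distance between ball_center and dish_middle below 0.02 m), for 0.05 s.
At the end, for the whole second after the job is handed in: Dish held in the air, its underside over 90 mm above the desk, touching neither machine nor can, level within 4 degrees and still, the ball within 10 mm of its middle; the spray can upright on the desk over 150 mm from the polisher (centre to centre) (height (world z) of dish above 0.09 m and angle between dish's own z axis and vertical below 0.07 rad and linear speed of dish below 0.02 m/s and angular speed of dish below 0.15 rad/s and contact force between the fingers and dish above 1 N and contact force between dish and polisher below 0.1 N and contact force between dish and spray_can below 0.1 N and distance between ball_center and dish_middle below 0.01 m and horizontal distance between spray_can and polisher above 0.15 m and angle between spray_can's own z axis and vertical below 0.08 rad and height (world z) of spray_can between -0.006 and 0.006 m); the arm keeps its last pose, push and grip.
It fails at once if the ball rolls more than 22 mm from the middle of the dish (distance between ball_center and dish_middle above 0.022 m).
It fails at once if the dish or its spout strikes the spray can (over 2 N) (contact force between dish and spray_can above 2 N).
It fails at once if the spray can is knocked over (angle between spray_can's own z axis and vertical above 0.5 rad).
It fails at once if the tin, the tape measure or the marker is moved more than 25 mm (distance of any of nut_tin, tape_measure, black_marker from where it was at the start of the episode above 0.025 m).
It also fails if it takes over 51 s, if anything falls off the work surface, if the arm or the gripper's body presses on something with over 40 N, if the wrist force passes 120 N, or if a joint passes its speed limit or range.

## Working session

There is one attempt and no reset: what is moved stays moved. The work goes in short steps, Python scripts to look and compute and a tool call to move; the robot and the scene stay as the last step left them, time stands still between calls to the robot, and variables do not carry over. Pictures are saved under pics/ and viewed, at most 10 in all, crops included, and the job is handed in when it is done.

Besides the shell and the picture viewer there is one more tool, called as a command line: name --argument value ..., lists and objects as JSON in quotes. jog_arm: Moves the arm, as the interface text tells. Its arguments: {"type":"object","properties":{"plan":{"type":"array"},"claw":{"type":"number"},"force":{"type":"number"}},"required":["plan"]}

```bash
mkdir -p pics; cat > h.py <<'E'
import numpy as np,cv2
from cell import manip,camera,get_calibration
from scipy.spatial.transform import Rotation as R
def cal(n):
    c=get_calibration(n);a=np.array(c['attitude'],float)
    M=a if a.shape==(3,3) else R.from_euler('xyz',a).as_matrix()
    return c,M,np.array(c['origin'],float)
def snap(n):
    p,d=camera(n);cv2.imwrite(f'pics/{n}_raw.png',p[:,:,::-1]);np.save(f'pics/{n}_d.npy',d);return p,d
def world(n,d):
    c,M,o=cal(n);v,u=np.mgrid[:d.shape[0],:d.shape[1]]
    P=np.stack([(u-c['cx'])/c['fx']*d,(v-c['cy'])/c['fy']*d,d],-1)
    return P@M.T+o
E
python3 - <<'E'
from h import *
for n in('scene','top'):
    p,d=snap(n);cv2.imwrite(f'pics/{n}1.png',p[:,:,::-1]);print(get_calibration(n))
print(manip.read_state())
E
```

```text
{'fx': 528.534812283213, 'fy': 528.534812283213, 'cx': 278.8421158600687, 'cy': 206.5319518334485, 'origin': array([-12.72696796, 986.52883056, 918.36503142]), 'attitude': array([-2.22313835, -0.02204289, -2.61989922])}
{'fx': 379.1925078101289, 'fy': 379.1925078101289, 'cx': 279.97569492923196, 'cy': 211.81830516636603, 'origin': array([408.53306249,  34.67253342, 955.92735064]), 'attitude': array([-3.03243093,  0.04319388, -1.5797564 ])}
{'clock': 0.1, 'joints': array([ 1.09239042e+00,  3.00412113e-01,  1.52149422e+00,  6.02440515e-06,
        1.32071340e+00, -6.66134628e-02]), 'qd': array([-0.00012148, -0.00082132, -0.00267474, -0.00032481, -0.00251045,
        0.00121638]), 'effort': array([ 6.65249881e-04, -5.32644331e+01, -3.53281903e+01,  7.09518045e-02,
        2.34580290e-02, -9.16259683e-05]), 'eef_pos': array([220.0411884 , 503.8152548 , 204.95543538]), 'eef_rot': array([-3.14056824e+00, -7.41889849e-05,  2.72979868e+00]), 'wrist_force': array([-0.79243869, -0.24243183, -0.74190749]), 'moment': array([ 0.00710429, -0.00132201,  0.0019948 ]), 'finger_force': 0.0, 'finger_gap': 93.91611908233492}
```

View pics/scene1.png

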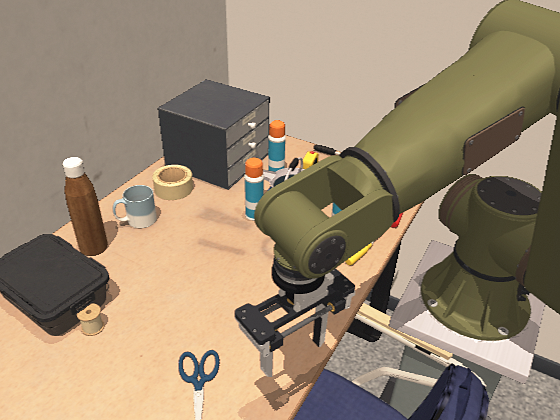

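View pics/top1.png

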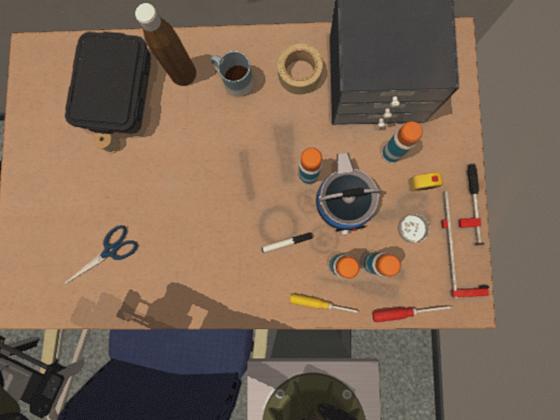

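The top view shows the lookalike spray cans at pixels (311,160), (405,140), (346,266) and (383,264). The leftmost, (311,160), stands beside the dish's spout (343,162), so that is the one I want. The dish is at (350,198), with the grip bar running roughly horizontally at (350,193). The tin is at (412,228), the tape measure at (427,181) and the marker at (288,243).

```bash
python3 - <<'E'
from h import *
import cv2
p=cv2.imread('pics/top1.png');d=np.load('pics/top_d.npy');W=world('top',d)
cv2.imwrite('pics/c1.png',cv2.resize(p[130:290,270:450],None,fx=4,fy=4,interpolation=cv2.INTER_CUBIC)[:600])
s=cv2.imread('pics/scene1.png');ds=np.load('pics/scene_d.npy');S=world('scene',ds)
cv2.imwrite('pics/c2.png',cv2.resize(s[110:260,210:360],None,fx=4,fy=4,interpolation=cv2.INTER_CUBIC))
hsv=cv2.cvtColor(p,cv2.COLOR_BGR2HSV)
o=((hsv[...,0]<15)&(hsv[...,1]>180)&(hsv[...,2]>150)).astype(np.uint8)
def comps(o,W,t):
    n,l,st,c=cv2.connectedComponentsWithStats(o)
    for i in range(1,n):
        if st[i,4]>40:
            q=W[l==i];top=np.percentile(q[:,2],97);qq=q[q[:,2]>top-6]
            print(t,c[i].round(),st[i,4],'top',top.round(),'mid',((qq.min(0)+qq.max(0))/2).round(1),'ext',np.ptp(qq,0).round())
comps(o,W,'top')
h2=cv2.cvtColor(s,cv2.COLOR_BGR2HSV);comps(((h2[...,0]<15)&(h2[...,1]>200)&(h2[...,2]>150)).astype(np.uint8),S,'scene')
print('desk',W[250,200],S[330,150])
reg=np.zeros(d.shape,bool);reg[140:235,305:400]=1
for lo,hi in((128,160),(110,150),(84,97)):
    m=reg&(W[...,2]>lo)&(W[...,2]<hi);q=W[m];v,u=np.nonzero(m)
    print(lo,hi,len(q),q.mean(0).round(1),q.min(0).round(1),q.max(0).round(1))
E
```

```text
top [411. 131.] 324 top 180.0 mid [ 660.  -208.1  177.8] ext [41. 41.  8.]
top [311. 158.] 319 top 180.0 mid [518.4   8.5 564.9] ext [220.  52. 782.]
top [470. 222.] 150 top 21.0 mid [ 480.6 -389.1   18.6] ext [20. 47.  7.]
top [389. 265.] 360 top 181.0 mid [386.1 -68.5 565.2] ext [ 45. 206. 781.]
top [348. 267.] 356 top 181.0 mid [384.4 -27.4 565.3] ext [ 48. 124. 781.]
top [471. 292.] 217 top 21.0 mid [ 356.2 -192.4  485.2] ext [105. 454. 941.]
top [392. 315.] 322 top 30.0 mid [ 260.3 -191.6   28.3] ext [26. 89.  9.]
scene [277. 132.] 78 top 171.0 mid [ 647.  -200.1  170.5] ext [18. 31. 11.]
scene [254. 172.] 68 top 171.0 mid [602.4  15.9 170.4] ext [35. 28. 10.]
desk [4.19220664e+02 2.78624416e+02 3.95506376e-01] [5.87187880e+02 4.65107241e+02 5.20023462e-01]
128 160 374 [557.2 -75.5 144.9] [ 528.  -193.6  128.2] [655.6  13.9 159.9]
110 150 305 [573.9 -83.5 134.4] [ 526.9 -199.6  110. ] [660.5  13.4 150. ]
84 97 726 [566.  -88.7  88.6] [ 473.7 -204.7   84. ] [666.4  12.5  96.7]
```

View pics/c1.png

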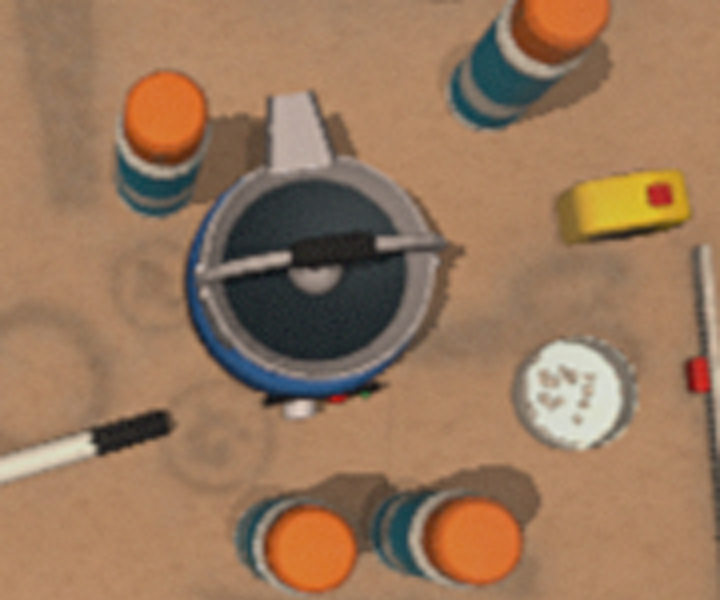

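View pics/c2.png

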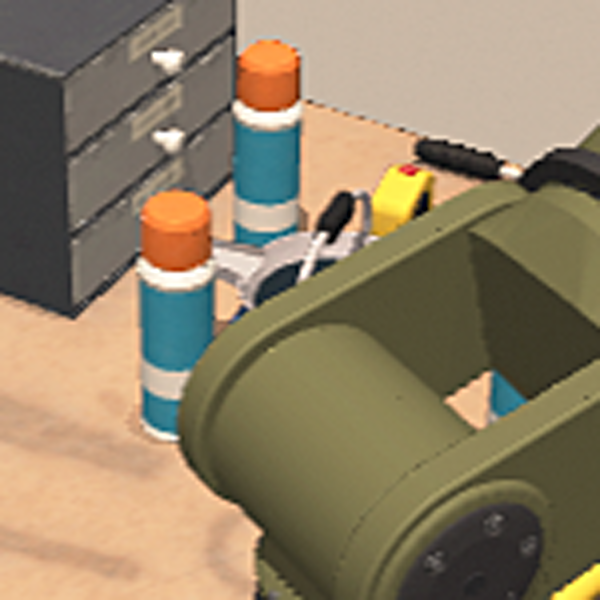

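The crops confirm the target. The can's cap is at crop (165,108), which is px (311,157). The grip spans crop (292,255) to (375,243), and the spout tip is at (293,95) pointing away from the robot. In the scene view the cap top is at px (254,161) and the grip at (294,163). Next I triangulate these.

```bash
cat >> h.py <<'E'
def ray(n,u,v):
    c,M,o=cal(n);return o,M@np.array([(u-c['cx'])/c['fx'],(v-c['cy'])/c['fy'],1.])
def atz(n,u,v,z):
    o,r=ray(n,u,v);return (o+r*(z-o[2])/r[2]).round(1)
def tri(u1,v1,u2,v2):
    o,r=ray('top',u1,v1);q,s=ray('scene',u2,v2)
    t=np.linalg.lstsq(np.stack([r,-s],1),q-o,rcond=None)[0];return (o+r*t[0]).round(1),(q+s*t[1]).round(1)
E
python3 - <<'E'
from h import *
c=lambda x,y:(270+x/4-.4,130+y/4-.4); s=lambda x,y:(210+x/4-.4,110+y/4-.4)
print('cap tri',tri(*c(165,108),*s(177,204)),'at178',atz('top',*c(165,108),178))
print('grip tri',tri(*c(334,247),*s(338,208)),'at154',atz('top',*c(334,247),153))
for z in(149,153): print('grip ends',atz('top',*c(293,256),z),atz('top',*c(376,243),z))
print('spout tip',atz('top',*c(292,95),92), 'rim L/R',atz('top',*c(193,268),91),atz('top',*c(440,250),91))
d=np.load('pics/top_d.npy');W=world('top',d);p=cv2.imread('pics/top1.png')
# rim top ellipse fit from points z 86..95
v,u=np.mgrid[:420,:560]
m=(W[...,2]>86)&(W[...,2]<96)&(u>315)&(u<385)&(v>165)&(v<228);q=W[m][:,:2].astype(np.float32)
print(len(q),cv2.minEnclosingCircle(q))
b=(p.max(-1)<60)&(W[...,2]>138)&(W[...,2]<165)&(u>335)&(u<370)&(v>180)&(v<205)
q=W[b];print('grip depth',len(q),q.mean(0),np.percentile(q[:,2],[10,50,95]));k=cv2.fitLine(q[:,:2].astype(np.float32),cv2.DIST_HUBER,0,.01,.01).ravel();print(k)
m=(W[...,2]>170)&(W[...,2]<190)&(u<330)&(u>295)&(v<180)&(v>140);q=W[m];print('cap',np.median(q,0),cv2.minEnclosingCircle(q[:,:2].astype(np.float32)))
m=(W[...,2]>100)&(W[...,2]<150)&(u<325)&(u>295)&(v<190)&(v>140);q=W[m];print('body',q.min(0),q.max(0))
E
```

```text
cap tri (array([609.4,   1.9, 178.3]), array([609.4,   1.9, 178.3])) at178 [609.5   1.9 178. ]
grip tri (array([539. , -87.8, 150.5]), array([538.1, -88.2, 150.5])) at154 [538.6 -87.5 153. ]
grip ends [534.7 -66.2 149. ] [ 541.  -110.4  149. ]
grip ends [534.1 -65.7 153. ] [ 540.4 -109.7  153. ]
spout tip [637.9 -75.3  92. ] rim L/R [537.7 -16.2  91. ] [ 545.9 -156.9   91. ]
387 ((542.897705078125, -85.61117553710938), 70.56127166748047)
grip depth 153 [537.91613119 -85.68098486 151.93166643] [148.64007324 152.47840971 155.3795089 ]
[ 1.4716312e-01 -9.8911226e-01  5.3781665e+02 -8.5885696e+01]
cap [608.45321685   1.82741188 177.12131939] ((609.4019165039062, 2.1464385986328125), 22.492570877075195)
body [584.22905505 -22.20630561 100.04199725] [618.15007372  26.46198624 149.98095922]
```

```bash
python3 - <<'E'
from h import *
d=np.load('pics/top_d.npy');W=world('top',d)
v,u=np.mgrid[:420,:560]
m=(W[...,2]>185)&(W[...,2]<700)&(u>325)&(u<470)&(v<135);q=W[m];print('cabinet',q.min(0).round(),np.percentile(q[:,2],99),np.percentile(q,1,axis=0).round(),q.max(0).round())
for n,x in dict(mark0=(264,249),mark1=(312,237)).items(): print(n,atz('top',*x,10))
c=lambda x,y:(270+x/4-.4,130+y/4-.4)
for x in((265,400),(383,385)): print('plate',atz('top',*c(*x),40))
E
```

```text
cabinet [ 739. -299.  185.] 207.2165457957155 [ 740. -296.  189.] [943. -58. 209.]
mark0 [420.1 115.3  10. ]
mark1 [448.6  -4.4  10. ]
plate [464.5 -60.7  40. ]
plate [ 472.7 -131.3   40. ]
```

jog_arm --plan '[0.028,-0.036,0.02,0,0,-7.5,0.056,-0.072,0.04,0,0,-15,0.084,-0.108,0.06,0,0,-22.5,0.112,-0.144,0.08,0,0,-30,0.14,-0.18,0.085,0,0,-37.5,0.168,-0.216,0.085,0,0,-45,0.196,-0.252,0.085,0,0,-52.5,0.224,-0.288,0.085,0,0,-60,0.252,-0.324,0.085,0,0,-67.5,0.28,-0.36,0.085,0,0,-75,0.308,-0.397,0.085,0,0,-82.5,0.336,-0.433,0.085,0,0,-90,0.364,-0.469,0.085,0,0,-97.5,0.389,-0.502,0.085,0,0,-105,0.389,-0.502,0.085,0,0,-105,0.389,-0.502,0.085,0,0,-105]' --claw 0.094

```text
clock: 1.7
eef_pos: [609.1, 1.5, 289.5]
eef_rot: [-3.14, 0.001, 0.897]
wrist_force: [-0.7, 1.1, -0.7]
finger_gap: 94.0
finger_force: 0.0
```

jog_arm --plan '[0,0,-0.045,0,0,0,0,0,-0.09,0,0,0,0,0,-0.13,0,0,0,0,0,-0.16,0,0,0,0,0,-0.18,0,0,0,0,0,-0.18,0,0,0,0,0,-0.18,0,0,0]'

```text
clock: 2.4
eef_pos: [609.2, 2.8, 111.5]
eef_rot: [3.141, -0.0, 0.899]
wrist_force: [0.3, 0.7, 0.6]
finger_gap: 94.0
finger_force: 0.0
```

jog_arm --plan '[0,0,0,0,0,0,0,0,0,0,0,0,0,0,0,0,0,0,0,0,0,0,0,0,0,0,0,0,0,0,0,0,0,0,0,0,0,0,0,0,0,0,0,0,0,0,0,0]' --claw 0.03 --force 15

```text
clock: 3.2
eef_pos: [609.2, 2.0, 110.5]
eef_rot: [3.141, -0.0, 0.897]
wrist_force: [0.5, -0.2, 1.0]
finger_gap: 52.5
finger_force: 15.0
```

jog_arm --plan '[0,0,0.012,0,0,0,0,0,0.025,0,0,0,0.005,0.02,0.03,0,0,0,0.0,0.05,0.03,0,0,0,-0.01,0.085,0.03,0,0,0,-0.025,0.12,0.03,0,0,0,-0.04,0.15,0.03,0,0,0,-0.048,0.168,0.03,0,0,0,-0.05,0.173,0.03,0,0,0,-0.05,0.173,0.025,0,0,0,-0.05,0.173,0.016,0,0,0,-0.05,0.173,0.008,0,0,0,-0.05,0.173,0.003,0,0,0,-0.05,0.173,0.001,0,0,0,-0.05,0.173,0.0,0,0,0,-0.05,0.173,0.0,0,0,0,-0.05,0.173,0.0,0,0,0]'

```text
clock: 4.9
eef_pos: [559.2, 175.0, 110.6]
eef_rot: [3.141, -0.0, 0.897]
wrist_force: [-0.5, -0.0, -2.6]
finger_gap: 52.1
finger_force: 15.0
```

jog_arm --plan '[0,0,0,0,0,0,0,0,0,0,0,0,0,0,0,0,0,0,0,0,0,0,0,0,0,0,0,0,0,0,0,0,0.01,0,0,0,0,0,0.04,0,0,0,0,0,0.08,0,0,0,0,0,0.125,0,0,0,0,0,0.15,0,0,0,0,0,0.15,0,0,0]' --claw 0.085

```text
clock: 6.0
eef_pos: [560.1, 175.3, 265.4]
eef_rot: [3.137, -0.006, 0.897]
wrist_force: [0.5, 0.3, 0.0]
finger_gap: 84.9
finger_force: 0.0
```

```bash
python3 - <<'E'
from h import *
p,d=snap('scene');c=p[100:300,180:430,::-1];cv2.imwrite('pics/c3.png',cv2.resize(c,None,fx=3,fy=3,interpolation=cv2.INTER_CUBIC))
p,d=snap('top');cv2.imwrite('pics/c4.png',cv2.resize(p[130:280,230:430,::-1],None,fx=4,fy=4,interpolation=cv2.INTER_CUBIC))
print(manip.read_state()['eef_pos'])
E
```

```text
[559.0435558  174.97650537 260.70592419]
```

View pics/c3.png

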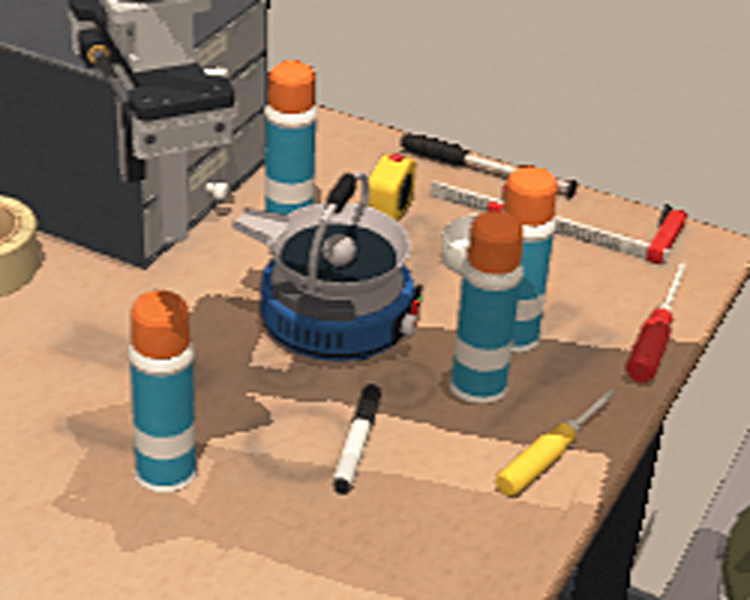

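View pics/c4.png

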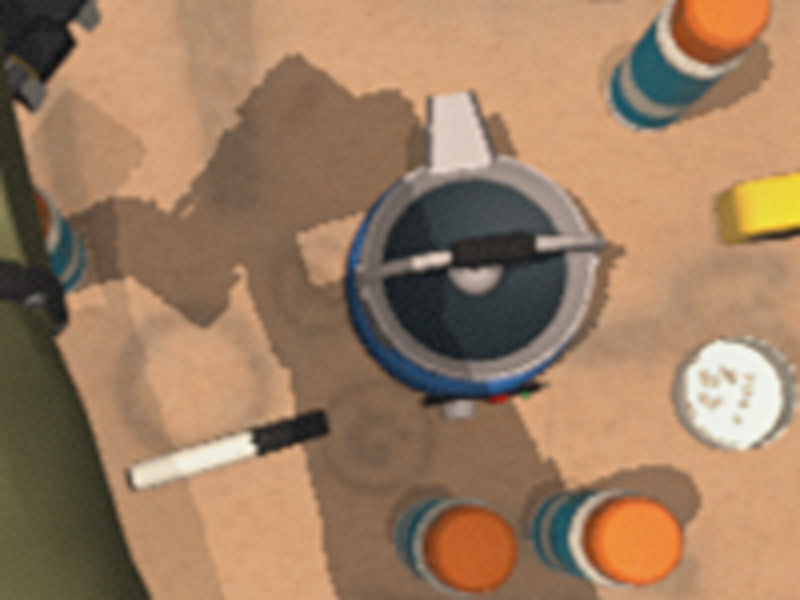

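The can stands upright at c3 (163,390), away from the dish. The dish is still locked, with the ball in the middle at c3 (341,250). The grip is at c3 (343,187) and c4 (453,253) to (535,240).

```bash
python3 - <<'E'
from h import *
s=lambda x,y:(180+x/3-.33,100+y/3-.33); c=lambda x,y:(230+x/4-.4,130+y/4-.4)
print('ball',atz('scene',*s(341,250),82),atz('top',*c(475,275),84))
print('grip',tri(*c(494,246),*s(343,188)))
# dark floor circle (lining) top view extents, z~ 65
print('floor',[atz('top',*c(*x),72) for x in((384,270),(567,270),(475,180),(475,360))])
print('rim',[atz('top',*c(*x),91) for x in((360,268),(597,268),(478,388))])
E
```

```text
ball [536.3 -86.3  82. ] [533.6 -86.6  84. ]
grip (array([540. , -88.3, 147.7]), array([538.6, -88.9, 147.6]))
floor [array([539.1, -35.4,  72. ]), array([ 537.5, -141.6,   72. ]), array([591.8, -89.9,  72. ]), array([485.5, -86.9,  72. ])]
rim [array([537.7, -20.2,  91. ]), array([ 535.6, -154.8,   91. ]), array([467.9, -85.5,  91. ])]
```

jog_arm --plan '[0,-0.04,0.01,0,0,7,-0.003,-0.085,0.01,0,0,14,-0.006,-0.13,0.01,0,0,21,-0.01,-0.175,0.01,0,0,28,-0.014,-0.22,0.01,0,0,35,-0.018,-0.25,0.01,0,0,42,-0.02,-0.263,0.01,0,0,46,-0.02,-0.263,0.01,0,0,46,-0.02,-0.263,0.01,0,0,46]' --claw 0.06

```text
clock: 7.0
eef_pos: [539.0, -87.6, 269.6]
eef_rot: [-3.14, -0.001, 1.697]
wrist_force: [-0.5, 0.2, 0.2]
finger_gap: 59.7
finger_force: 0.0
```

jog_arm --plan '[0,0,-0.04,0,0,0,0,0,-0.075,0,0,0,0,0,-0.105,0,0,0,0,0,-0.13,0,0,0,0,0,-0.144,0,0,0,0,0,-0.144,0,0,0,0,0,-0.144,0,0,0,0,0,-0.144,0,0,0]'

```text
clock: 7.8
eef_pos: [539.8, -87.9, 127.8]
eef_rot: [3.14, 0.001, 1.7]
wrist_force: [-0.8, 0.1, -0.1]
finger_gap: 59.9
finger_force: 0.0
```

```bash
python3 - <<'E'
from h import *
p,d=snap('scene');c=p[110:240,230:400,::-1];cv2.imwrite('pics/c5.png',cv2.resize(c,None,fx=4,fy=4,interpolation=cv2.INTER_CUBIC))
print(manip.read_state())
E
```

```text
{'clock': 7.85, 'joints': array([-2.28595668e-01,  3.67771197e-01,  1.62014032e+00,  4.90822805e-05,
        1.15168560e+00, -3.57713280e-01]), 'qd': array([-2.31481727e-03,  1.80012181e-03,  5.89247575e-03, -3.90829673e-05,
       -3.70218295e-03, -2.50240747e-03]), 'effort': array([ 1.11444136e-01, -5.40850639e+01, -3.25873554e+01,  6.13815151e-02,
        5.07911970e-02,  1.32433765e-02]), 'eef_pos': array([539.72061626, -87.98274647, 127.71312331]), 'eef_rot': array([3.13970773e+00, 6.56667849e-04, 1.69989339e+00]), 'wrist_force': array([-0.24517006,  0.13196675, -0.03619104]), 'moment': array([ 0.00504502, -0.02689757,  0.05278102]), 'finger_force': 0.0, 'finger_gap': 59.901449366627496}
```

View pics/c5.png

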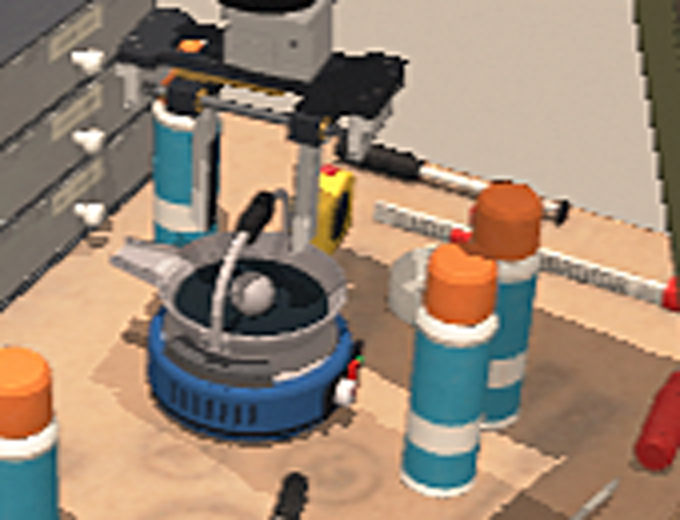

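The grip at c5 (257,212) sits between the two fingers at (205,170) and (305,190). I'll close in steps.

jog_arm --plan '[0,0,0,0,0,0,0,0,0,0,0,0,0,0,0,0,0,0,0,0,0,0,0,0,0,0,0,0,0,0]' --claw 0.021 --force 5

```text
clock: 8.35
eef_pos: [539.1, -88.0, 126.5]
eef_rot: [-3.142, -0.0, 1.7]
wrist_force: [-0.9, 0.6, -0.3]
finger_gap: 23.5
finger_force: 0.0
```

jog_arm --plan '[0,0,0,0,0,0,0,0,0,0,0,0,0,0,0,0,0,0]' --claw 0.018

```text
clock: 8.65
eef_pos: [539.1, -88.0, 126.4]
eef_rot: [-3.142, -0.0, 1.7]
wrist_force: [0.3, 0.3, 0.1]
finger_gap: 18.1
finger_force: 0.0
```

jog_arm --plan '[0,0,0,0,0,0,0,0,0,0,0,0,0,0,0,0,0,0]' --claw 0.016

```text
clock: 8.95
eef_pos: [539.1, -88.0, 126.4]
eef_rot: [-3.142, -0.0, 1.7]
wrist_force: [0.6, 0.2, -0.2]
finger_gap: 16.1
finger_force: 0.1
```

jog_arm --plan '[0,0,0,0,0,0,0,0,0,0,0,0,0,0,0,0,0,0]' --claw 0.01

```text
clock: 9.25
eef_pos: [539.0, -88.0, 126.4]
eef_rot: [-3.141, -0.0, 1.7]
wrist_force: [-3.3, -0.8, 0.6]
finger_gap: 15.0
finger_force: 5.0
```

jog_arm --plan '[0,0,0,0,0,0,0,0,0,0,0,0,0,0,0,0,0,0]' --force 25

```text
clock: 9.55
eef_pos: [539.1, -88.0, 126.5]
eef_rot: [-3.141, -0.0, 1.7]
wrist_force: [-3.2, 0.1, 2.4]
finger_gap: 14.7
finger_force: 25.0
```

jog_arm --plan '[-0.0003,0,0,0,0,0.3,-0.0005,0,0,0,0,1,-0.0005,0,0,0,0,2,-0.0005,0,0,0,0,3.5,-0.0005,0,0,0,0,5,-0.0005,0,0,0,0,7,-0.0005,0,0,0,0,9,-0.0005,0,0,0,0,11,-0.0005,0,0,0,0,13,-0.0005,0,0,0,0,15,-0.0005,0,0,0,0,17,-0.0005,0,0,0,0,18.5,-0.0005,0,0,0,0,19.5,-0.0005,0,0,0,0,20,-0.0005,0,0,0,0,20]'

```text
clock: 11.05
eef_pos: [538.6, -88.0, 126.4]
eef_rot: [-3.141, -0.0, 2.049]
wrist_force: [0.1, 0.5, -3.1]
finger_gap: 14.7
finger_force: 25.0
```

```bash
python3 - <<'E'
from h import *
p,d=snap('scene');c=p[110:240,230:400,::-1];cv2.imwrite('pics/c6.png',cv2.resize(c,None,fx=4,fy=4,interpolation=cv2.INTER_CUBIC))
s=manip.read_state();print(s['wrist_force'],s['moment'])
E
```

```text
[ 0.40113272  0.22355334 -2.77896288] [-0.01498274 -0.07060451 -0.02537972]
```

View pics/c6.png

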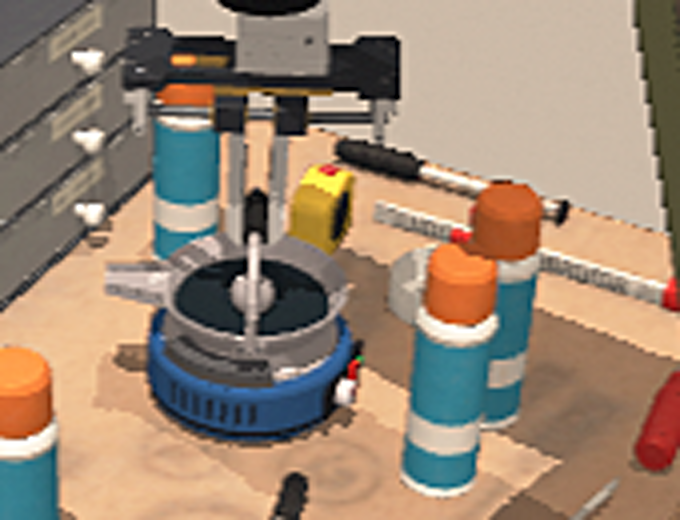

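The dish turns with the gripper. The spout is now at c6 (135,282), the ball is still central at (252,292), and the forces are low. I'll continue the turn with 66° more.

jog_arm --plan '[0,0,0,0,0,0.5,0,0,0,0,0,1.5,0,0,0,0,0,3,0,0,0,0,0,5,0,0,0,0,0,7,0,0,0,0,0,9,0,0,0,0,0,11,0,0,0,0,0,13,0,0,0,0,0,15,0,0,0,0,0,17,0,0,0,0,0,19,0,0,0,0,0,21,0,0,0,0,0,23,0,0,0,0,0,25,0,0,0,0,0,27,0,0,0,0,0,29,0,0,0,0,0,30.5,0,0,0,0,0,31.5,0,0,0,0,0,32,0,0,0,0,0,32]'

```text
clock: 13.1
eef_pos: [538.6, -88.0, 126.4]
eef_rot: [-3.142, -0.0, 2.608]
wrist_force: [0.6, -0.2, -4.9]
finger_gap: 14.7
finger_force: 25.0
```

jog_arm --plan '[0,0,0,0,0,0.5,0,0,0,0,0,1.5,0,0,0,0,0,3,0,0,0,0,0,5,0,0,0,0,0,7,0,0,0,0,0,9,0,0,0,0,0,11,0,0,0,0,0,13,0,0,0,0,0,15,0,0,0,0,0,17,0,0,0,0,0,19,0,0,0,0,0,21,0,0,0,0,0,23,0,0,0,0,0,25,0,0,0,0,0,27,0,0,0,0,0,29,0,0,0,0,0,31,0,0,0,0,0,32.5,0,0,0,0,0,33.5,0,0,0,0,0,34]'

```text
clock: 15.1
eef_pos: [538.6, -88.0, 126.4]
eef_rot: [-3.142, -0.0, -3.081]
wrist_force: [0.4, 0.0, -3.8]
finger_gap: 15.1
finger_force: 25.0
```

jog_arm --plan '[0,0,0,0,0,0,0,0,0,0,0,0,0,0,0,0,0,0,0,0,0,0,0,0,0,0,0,0,0,0]'

```text
clock: 15.6
eef_pos: [538.6, -88.0, 126.5]
eef_rot: [-3.142, 0.0, -3.082]
wrist_force: [0.6, -0.1, -3.5]
finger_gap: 15.0
finger_force: 25.0
```

```bash
python3 - <<'E'
from h import *
p,d=snap('scene');c=p[110:240,230:400,::-1];cv2.imwrite('pics/c7.png',cv2.resize(c,None,fx=4,fy=4,interpolation=cv2.INTER_CUBIC))
s=manip.read_state();print(s['wrist_force'],s['moment'])
E
```

```text
[ 0.35772587 -0.7155445  -4.91808367] [0.01467312 0.02586105 0.02425056]
```

View pics/c7.png

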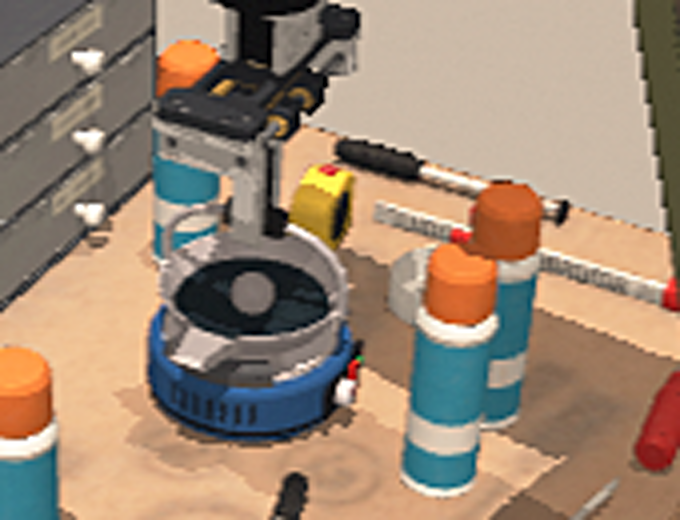

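The spout now points to +y at c7 (200,350), and the ball is in the middle at (253,293). I'll lift straight up.

jog_arm --plan '[0,0,0,0,0,0,0,0,0.0005,0,0,0,0,0,0.0015,0,0,0,0,0,0.003,0,0,0,0,0,0.005,0,0,0,0,0,0.008,0,0,0,0,0,0.011,0,0,0,0,0,0.014,0,0,0,0,0,0.017,0,0,0,0,0,0.02,0,0,0,0,0,0.023,0,0,0,0,0,0.025,0,0,0,0,0,0.0265,0,0,0,0,0,0.027,0,0,0]' --force 35

```text
clock: 17.05
eef_pos: [538.7, -88.0, 153.6]
eef_rot: [-3.142, 0.0, -3.082]
wrist_force: [0.0, 0.1, -4.2]
finger_gap: 14.3
finger_force: 35.0
```

jog_arm --plan '[0,0,0.0005,0,0,0,0,0,0.002,0,0,0,0,0,0.005,0,0,0,0,0,0.009,0,0,0,0,0,0.014,0,0,0,0,0,0.019,0,0,0,0,0,0.024,0,0,0,0,0,0.029,0,0,0,0,0,0.034,0,0,0,0,0,0.039,0,0,0,0,0,0.044,0,0,0,0,0,0.049,0,0,0,0,0,0.054,0,0,0,0,0,0.059,0,0,0,0,0,0.063,0,0,0,0,0,0.066,0,0,0,0,0,0.068,0,0,0,0,0,0.069,0,0,0,0,0,0.069,0,0,0,0,0,0.069,0,0,0]'

```text
clock: 19.05
eef_pos: [538.6, -88.0, 222.2]
eef_rot: [3.142, -0.0, -3.082]
wrist_force: [0.3, -0.3, -3.4]
finger_gap: 15.1
finger_force: 35.0
```

jog_arm --plan '[0,0,0,0,0,0,0,0,0,0,0,0,0,0,0,0,0,0,0,0,0,0,0,0,0,0,0,0,0,0,0,0,0,0,0,0,0,0,0,0,0,0,0,0,0,0,0,0,0,0,0,0,0,0,0,0,0,0,0,0,0,0,0,0,0,0,0,0,0,0,0,0]'

```text
clock: 20.25
eef_pos: [538.7, -88.0, 222.5]
eef_rot: [3.142, 0.0, -3.082]
wrist_force: [-0.4, -0.6, -4.0]
finger_gap: 14.6
finger_force: 35.0
```

```bash
python3 - <<'E'
from h import *
p,d=snap('scene');c=p[80:260,190:400,::-1];cv2.imwrite('pics/c8.png',cv2.resize(c,None,fx=3,fy=3,interpolation=cv2.INTER_CUBIC))
s=manip.read_state();print(s['eef_pos'],s['wrist_force'],s['moment'])
E
```

```text
[538.63048048 -87.98598962 222.4318726 ] [-0.27872134 -0.19812446 -4.38194255] [ 0.032391   -0.0235254   0.01265982]
```

View pics/c8.png

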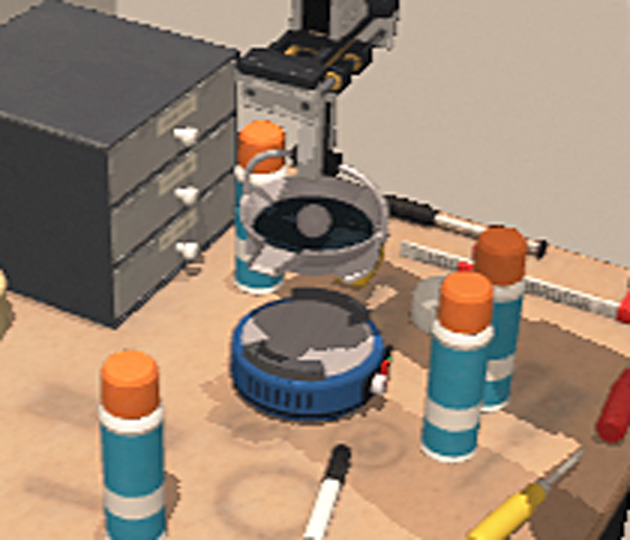

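The dish hangs level above the machine at c8 (315,225), with the ball in its middle at (315,220). The can stands upright at c8 (132,450).

```bash
python3 -c "
from cell import manip
print(manip.sign_off())"
```

```text
the job is handed in; nothing more can be done
None
```

I stood the spray can upright well clear of the spout, turned the dish about 86° anticlockwise, and lifted it 96 mm straight up. It was level and still, with the ball in its middle, and the job was handed in at about 20 s; the hand-in gave no verdict.

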